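# Hang the saucepans nested on one hook

### The arm

A 6-joint arm with a two-finger parallel gripper is mounted at the origin on a cart in front of the work surface, level with it; the furniture and walls round the work are solid. World frame = base frame: x ahead of the robot, y to its left, z up, the work surface at z = 0. Lengths are in mm, angles in rad, forces in N, time in s.
With the tool pointing down it reaches from about 250 to 800 mm from the base axis. Payload 8.5 kg.
Tool frame: the origin (TCP) lies where the fingers leave the gripper's body, on its centre line; the fingertips stand 73 mm ahead of it and the grasp point (between the pads) lies 54 mm ahead of it (robot.tip_reach is the distance from the TCP to the fingertips, in mm); y points along the fingers, z is the direction in which the jaws open and shut, and the axes are right-handed (so a half turn about y gives the same grasp; the last joint's range is limited). The gripper opens to 85 mm and grips with 20 to 120 N. Pads are 22 mm wide; open, the fingers measure 114 mm over their backs; the gripper's body (76 mm by 85 mm) begins 54 mm behind the grasp point. The pads swing forward as they close: fully open they stand 13 mm farther back than shut.
Start: joints at [-1.283, 0.238, -0.013, 1.319, 0, 1.571], TCP at [149.006, -503.373, 303.876] pointing down, gripper open.
Joint ranges: [-2.66, 2.66], [-1.03, 1.9], [-1.14, 1.46], [-1.82, 2.27], [-1.45, 1.34], [-3.14, 3.14]. Speed limits (rad/s): [2.22, 2.22, 2.79, 3.14, 3.14, 3.14].

### API

Orientations are given as a unit quaternion [x, y, z, w].
In Python, from workcell import readout, eyes, job_done, spotter, robot gives the robot as it stands.
- The arm moves only by the tool arm_command, never from a script. Its argument "steps" is one flat list of numbers, 4 for each row, row after row: the shift along the tool's x, y, z scaled (see below), then the turn about the tool's y scaled (see below). In form: [x, y, z, twist, x, y, z, twist, ...]. A call has 1 to 10 rows; each row shifts and turns the commanded pose from where the row before left it, along the tool's axes as they then stand; what a row does not reach is not made up. The controller multiplies each number of a shift by 0.03 m and each number of a turn by 5 degrees. A row lasts 1/8 s, in which the tool goes at most 62.5 mm and 10.7 degrees, less where a joint would pass 70% of its speed; a pose out of reach is approached as far as the arm can. A call with a number of a shift or a turn outside -1 to 1 is refused whole. A call with a gripper value outside its range is refused whole. "gripper" is the opening, from -1 (shut) to 1 (fully open), set as the call begins (left out, the last holds). The fingers move at their own pace and stop on an object; "grip_force" is the grip in N (left out, the last holds). Time passes only in rows, so rows that do not move let the fingers close. It gives the time, the measured TCP pose, the force and the opening at its end, in the units of the state.
- readout.read_state(): the state, without advancing time (a new reading comes with each control period).
- eyes.get_image(name): name is "scene" or "top"; returns (picture, depth): 420x560x3 uint8, red, green, blue; 420x560 float32, mm along the optical axis (not along the pixel's ray), 0 where there is no reading.
- eyes.get_calibration(name): a dict with "mtx" (3x3 intrinsics, pixels), "rvec" (rotation vector, rad) and "tvec" (3), from world to camera coordinates, as OpenCV has them. Camera axes: x right, y down, z forward; pixel columns grow to the right and rows downward; lengths in mm; the calibration is good to about 2 mm. A picture is of the moment at which its call begins. get_calibration takes no time and is no camera call.
- job_done(): hands the job in, once; it reports no verdict.
Trained networks look in the newest picture that a camera, given by its name, has taken for a name from the list of things; names that differ only in an ending like _2 or _b are one class to them, and where a whole thing is asked for, a point or a joint stands for the part that bears it (a point fixed in the world has none). Each returns a list of dicts, best first, with "confidence" (0 to 1); they miss things now and then, are a little off and sometimes report something else, mostly with a low value. They report only what shows in the picture. A call takes as long as a camera call.
- spotter.boxes_of(label, camera): "position" ([column, row] in pixels, amid what is visible of it).
- spotter.tip_of(label, camera): "position" ([column, row] in pixels: a listed point, or the origin of a listed thing).
The state is a dict: "t": time; "qpos": joint angles; "joint_velocities": joint speeds; "joint_efforts": joint torques, N m; "ee_pos": TCP position; "orientation": TCP orientation; "force": force on the tool from outside, world axes, zero at the start; "torque": the same for the moment, N m; "width": finger opening in mm.
Only numpy, scipy, OpenCV 4.12 (cv2) and the standard library are available. Lean on these libraries where they do the work, as an engineer would, in place of code of your own. Each camera call takes 0.05 s, during which the arm holds its last target. There are 200 camera calls.

### The job

Hang the three small saucepans from the drying rack on the one hook of the pan stand, largest first, so that each nests in the one before. Slide each pan back along the hook and push it gently home, the first against the rubber buffer so that it just gives and the others against the pan behind, before you let it hang; do not ram the buffer, and leave the other things alone.

Things in the scene. Friction and masses are not known exactly. Their poses are not given: they have to be found in the camera images.
- pan_large: large saucepan: steel bowl 120 mm across, 34 deep, about 300 g. Origin: centre of the eye in the handle's end. z along the handle, away from the bowl; mouth faces -x. Bowl axis at z = -105, rim x = -9, underside x = +25. Wooden handle end: y +-15 (the 30 mm to grip, from above, level with the eye), x +-9, top z = +20. Eye along x, 16 wide, 26 high. Nested eyes hang 18 mm apart, handle against handle.
- pan_medium: medium saucepan: steel bowl 96 mm across, 34 deep, about 250 g. Origin: centre of the eye in the handle's end. z along the handle, away from the bowl; mouth faces -x. Bowl axis at z = -105, rim x = -9, underside x = +25. Wooden handle end: y +-15 (the 30 mm to grip, from above, level with the eye), x +-9, top z = +20. Eye along x, 16 wide, 26 high. Nested eyes hang 18 mm apart, handle against handle.
- pan_small: small saucepan: steel bowl 72 mm across, 34 deep, about 200 g. Origin: centre of the eye in the handle's end. z along the handle, away from the bowl; mouth faces -x. Bowl axis at z = -105, rim x = -9, underside x = +25. Wooden handle end: y +-15 (the 30 mm to grip, from above, level with the eye), x +-9, top z = +20. Eye along x, 16 wide, 26 high. Nested eyes hang 18 mm apart, handle against handle.
- rack: wooden drying rack, fixed, 212 mm along x, 100 along y. Origin: centre underneath, z up. Slots at x = -64, 0, +64: the pans stand there on edge on two rails, handles up, mouths to -x, in any order (eyes up to 12 mm in front of the slot's middle). Dowels at y = +-32 reach z = 98; a pan is free once lifted 90 mm.
- stand: pan stand with one hook, fixed. Origin on the underside of the base plate (x = -50 to +100, y +-50, 12 mm thick); z up, x from the hook's tip towards the upright post at x = +75. The post is as high as the hook; nothing stands above.
- hook (a point): point on the centre line of the hook's 8 mm rod, 205 mm up; axes as the stand's. The rod runs level from the post over here to x = -74, then turns up to its tip at x = -90, 10 mm higher. A black rubber buffer (24 mm across) sits on it, its face anywhere from x = -12 to +12: set differently each time, not measured, to be felt.
- buffer (a joint): how far the rubber buffer is pressed back on its spring towards the post (m): 0 free, 0.007 at its end; 3 N per mm. A proper push home, straight or through the pans already hung, is 1 to 3 mm (3 to 9 N); more than 5 mm (15 N) is too hard.
- lemon: a yellow lemon, a bystander; leave it alone.
- tin: a low food tin, 75 mm across, 58 high, a bystander; leave it alone.
- mug: a plain terracotta-coloured mug, a bystander; leave it alone.
- matchbox: a matchbox 39x61x17 mm, a bystander; leave it alone.
- shaker: a small glass shaker with grey top, 44 mm across, 90 high, a bystander; leave it alone.
- jar: a spice jar, 44 mm across, 100 high, a bystander; leave it alone.
- teaspoon: a steel teaspoon, 130 mm long, a bystander; leave it alone.

How it is judged (in metres and radians):
On the way, in this order (a step that is already met when the one before it is completed fails the run):
1. the large pan is threaded on the hook and pushed home until the rubber buffer gives by 1 mm (3 N) or more (x of pan_large in the frame of hook between -0.078 and 0.012 m and y of pan_large in the frame of hook between -0.01 and 0.01 m and z of pan_large in the frame of hook between -0.016 and 0.012 m and value of joint buffer above 0.001 m), for 0.1 s.
2. the medium pan is threaded on the hook and pushed home until the rubber buffer gives by 1 mm (3 N) or more (all of step 1 and x of pan_medium in the frame of hook between -0.078 and 0.012 m and y of pan_medium in the frame of hook between -0.01 and 0.01 m and z of pan_medium in the frame of hook between -0.016 and 0.012 m and x of pan_medium in the frame of pan_large below -0.014 m), for 0.1 s.
3. the small pan is threaded on the hook and pushed home until the rubber buffer gives by 1 mm (3 N) or more (x of pan_small in the frame of hook between -0.078 and 0.012 m and y of pan_small in the frame of hook between -0.01 and 0.01 m and z of pan_small in the frame of hook between -0.016 and 0.012 m and value of joint buffer above 0.001 m and x of pan_medium in the frame of hook between -0.078 and 0.012 m and y of pan_medium in the frame of hook between -0.01 and 0.01 m and z of pan_medium in the frame of hook between -0.016 and 0.012 m and x of pan_small in the frame of pan_medium below -0.014 m), for 0.1 s.
At the end, for the whole second after the job is handed in: all three pans hang freely by their eyes on the rod behind its upturned tip, at rest, handles upright within 0.2 rad, order from the post: large, medium, small, neighbouring eyes 14 to 26 mm apart along the hook (x of pan_large in the frame of hook between -0.078 and 0.012 m and y of pan_large in the frame of hook between -0.01 and 0.01 m and z of pan_large in the frame of hook between -0.013 and -0.005 m and angle between each of pan_large, pan_medium, pan_small's own z axis and vertical below 0.2 rad and linear speed of each of pan_large, pan_medium, pan_small below 0.02 m/s and x of pan_medium in the frame of hook between -0.078 and 0.012 m and y of pan_medium in the frame of hook between -0.01 and 0.01 m and z of pan_medium in the frame of hook between -0.013 and -0.005 m and x of pan_small in the frame of hook between -0.078 and 0.012 m and y of pan_small in the frame of hook between -0.01 and 0.01 m and z of pan_small in the frame of hook between -0.013 and -0.005 m and x of pan_medium in the frame of pan_large between -0.026 and -0.014 m and x of pan_small in the frame of pan_medium between -0.026 and -0.014 m); the robot touches nothing.
It fails at once if the buffer is pressed back by more than 5 mm (15 N) (value of joint buffer above 0.005 m).
It fails at once if a bystander is pushed away by more than 40 mm (distance of any of lemon, tin, mug, matchbox, shaker, jar, teaspoon from where it was at the start of the episode above 0.04 m).
It also fails if it takes over 72 s, if anything falls off the work surface, if the arm or the gripper's body presses on something with over 40 N, if the wrist force passes 120 N, or if a joint passes its speed limit or range.

## Working session

There is one attempt and no reset: what is moved stays moved. The work goes in short steps, Python scripts to look and compute and a tool call to move; the robot and the scene stay as the last step left them, time stands still between calls to the robot, and variables do not carry over. Pictures are saved under pics/ and viewed, about 8 in all and at most 12, crops included, and the job is handed in when it is done.

Besides the shell and the picture viewer there is one more tool, called after ">>>" as name(argument=value, ...) on one line, values as JSON. arm_command: Moves the arm, as the interface text tells. Shifts and turns lie within -1 to 1; 1 stands for 0.03 m of shift or 5 degrees of turn. Its arguments: {"type":"object","properties":{"steps":{"type":"array"},"gripper":{"type":"number"},"grip_force":{"type":"number"}},"required":["steps"]}

```bash
mkdir -p pics
cat > h.py <<'E'
import numpy as np, cv2
from workcell import readout, eyes, job_done, spotter, robot
from scipy.spatial.transform import Rotation as R
def cal(n):
    c=eyes.get_calibration(n); return np.array(c['mtx'],float),cv2.Rodrigues(np.array(c['rvec'],float))[0],np.array(c['tvec'],float).ravel()
def world(n,px,z):  # depth z along axis
    K,r,t=cal(n); p=np.linalg.inv(K)@[px[0],px[1],1]*z; return r.T@(p-t)
def P(n):
    K,r,t=cal(n); return K@np.c_[r,t]
def tri(p1,n1,p2,n2):
    X=cv2.triangulatePoints(P(n1),P(n2),np.array(p1,float).reshape(2,1),np.array(p2,float).reshape(2,1)).ravel(); return X[:3]/X[3]
def proj(n,X):
    q=P(n)@[*X,1]; return q[:2]/q[2]
def cloud(n,D):
    K,r,t=cal(n); v,u=np.indices(D.shape); p=np.stack([(u-K[0,2])/K[0,0]*D,(v-K[1,2])/K[1,1]*D,D],-1); return (p-t)@r
E
python3 - <<'E'
from h import *
np.set_printoptions(precision=1,suppress=True)
for n in ('scene','top'):
    im,d=eyes.get_image(n); cv2.imwrite(f'pics/{n}0.png',im[...,::-1]); np.save(f'{n}0.npy',d)
    K,r,t=cal(n); print(n,'cam',-r.T@t,'z',r[2],K[0,0])
    for l in ('pan_large','pan_medium','pan_small','hook','rack','stand','buffer'):
        for f in ('tip_of','boxes_of'):
            try: 
                o=getattr(spotter,f)(l,n)[:3]
                print(l,f,[(np.round(q['position'],1),round(q['confidence'],2), world(n,q['position'],d[int(q['position'][1]),int(q['position'][0])])) for q in o])
            except Exception as e: print(l,f,e)
s=readout.read_state(); print(s); print(R.from_quat(s['orientation']).as_matrix())
E
```

```text
scene cam [-105.4  613.9  691.9] z [ 0.6 -0.6 -0.5] 385.25733171226125
pan_large tip_of [(array([236.1, 237.3]), 0.96, array([436.8, 160.6, 187.3]))]
pan_large boxes_of [(array([233.5, 267.8]), 0.64, array([461. , 152.8,  80. ])), (array([353.5, 211.7]), 0.19, array([ 403.8, -279.4,   77.7]))]
pan_medium tip_of [(array([201.3, 220.5]), 0.88, array([690.4,  76.9,  76.1]))]
pan_medium boxes_of [(array([200.3, 245.1]), 0.63, array([553.3, 179.5, 113.9]))]
pan_small tip_of [(array([215.7, 239.3]), 0.81, array([509.1, 163.8, 146.4])), (array([222.1, 282.4]), 0.48, array([458.1, 192.3,  60. ]))]
pan_small boxes_of [(array([214.4, 251.7]), 0.76, array([497.7, 178.8, 123.3]))]
hook tip_of [(array([295.8, 220.4]), 0.73, array([ 560.8, -196.8,   11.1])), (array([299.4, 165.6]), 0.63, array([ 574. , -215.5,  195.2])), (array([323.3, 210.7]), 0.5, array([ 537.6, -312.3,    8.2]))]
hook boxes_of [(array([288. , 216.3]), 0.84, array([ 597.5, -199.8,    8.9]))]
rack tip_of [(array([221. , 281.1]), 0.62, array([461.8, 192.5,  61.9]))]
rack boxes_of [(array([232.5, 292.4]), 0.61, array([445.6, 172.3,
[... 1451 characters left out ...]
y([349.8, 187.8]), 0.57, array([ 616.2, -223.5,    9.9]))]
buffer tip_of it knows: hook, jar, lemon, matchbox, mug, pan_large, pan_medium, pan_small, rack, shaker, stand, teaspoon, tin
buffer boxes_of [(array([359.3, 181.9]), 0.45, array([ 574.9, -216.7,  216.6]))]
{'t': 1.4, 'qpos': array([-1.3,  0.2, -0. ,  1.3, -0. ,  1.6]), 'joint_velocities': array([-0., -0.,  0.,  0., -0., -0.]), 'joint_efforts': array([  0. , -53.9,  34.7,   0. ,   0. ,  -0. ]), 'ee_pos': array([ 149. , -503.4,  303.9]), 'orientation': array([-0.1,  0.7, -0.7,  0.1]), 'force': array([-0.7,  0.2,  0.7]), 'torque': array([-0.,  0.,  0.]), 'width': 85.64769193050725}
[[-1.  -0.   0.3]
 [-0.3  0.  -1. ]
 [ 0.  -1.  -0. ]]
```

View pics/scene0.png

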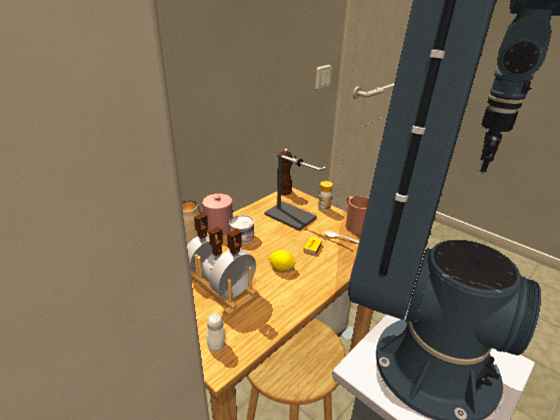

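View pics/top0.png

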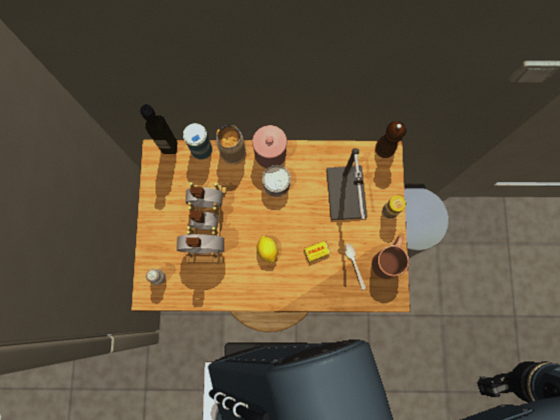

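Run:
```python
from h import *
np.set_printoptions(precision=1,suppress=True)
for n in ('scene','top'):
    im=cv2.imread(f'pics/{n}0.png'); d=np.load(f'{n}0.npy'); C=cloud(n,d); ok=d>0
    x,y,z=C[...,0],C[...,1],C[...,2]
    # rod
    m=ok&(z>185)&(z<235)&(x>430)&(x<720)&(y<-150)&(y>-330)
    p=C[m]; print(n,'rod',len(p)); print(p[np.argsort(p[:,0])][::max(1,len(p)//25)])
    m=ok&(z>135)&(z<300)&(x>380)&(x<620)&(y<260)&(y>60); p=C[m]
    for lo,hi in((380,465),(465,525),(525,620)):
        q=p[(p[:,0]>lo)&(p[:,0]<hi)]
        if len(q): print(n,'handle',len(q),'med',np.median(q,0),'p5',np.percentile(q,5,0),'p95',np.percentile(q,95,0))
    m=ok&(z>30)&(z<125)&(x>380)&(x<620)&(y<260)&(y>60); p=C[m]
    for lo,hi in((380,465),(465,525),(525,620)):
        q=p[(p[:,0]>lo)&(p[:,0]<hi)]
        if len(q): print(n,'bowl',len(q),'med',np.median(q,0),'p2',np.percentile(q,2,0),'p98',np.percentile(q,98,0))
    m=ok&(z>5)&(z<18)&(x>450)&(x<720)&(y<-130)&(y>-330); p=C[m][:,:2].astype(np.float32); print('plate',cv2.minAreaRect(p))
im=cv2.imread('pics/top0.png'); a=cv2.resize(im[170:270,160:240],None,fx=5,fy=5,interpolation=2); b=cv2.resize(im[140:240,320:380],None,fx=5,fy=5,interpolation=2)
cv2.imwrite('pics/c1.png',np.hstack([a,b]))
im=cv2.imread('pics/scene0.png'); a=cv2.resize(im[200:320,180:280],None,fx=4,fy=4,interpolation=2); b=cv2.resize(im[140:240,255:345],None,fx=4.8,fy=4.8,interpolation=2)[:480]
cv2.imwrite('pics/c2.png',np.hstack([a,b][:2])[:, :800])
```

```text
scene rod 204
[[ 486.  -225.3  213.9]
 [ 493.3 -220.8  212.9]
 [ 501.2 -221.8  209.9]
 [ 510.3 -220.   204.1]
 [ 518.7 -216.3  205.7]
 [ 530.  -220.7  206.9]
 [ 539.7 -218.5  207.7]
 [ 552.5 -220.1  206.2]
 [ 562.5 -213.4  205. ]
 [ 573.2 -212.7  195. ]
 [ 574.6 -213.2  210.9]
 [ 575.7 -210.5  201.5]
 [ 577.2 -212.8  193.7]
 [ 586.3 -213.4  203.7]
 [ 589.4 -207.4  207.9]
 [ 592.5 -215.1  214.4]
 [ 595.7 -205.7  203.1]
 [ 599.2 -213.5  212.8]
 [ 612.5 -210.5  206.1]
 [ 623.9 -213.8  208.1]
 [ 636.6 -209.6  202. ]
 [ 646.1 -205.8  210.3]
 [ 647.8 -203.2  203.8]
 [ 650.3 -215.7  185.5]
 [ 652.2 -203.3  205.8]
 [ 656.2 -216.5  210.7]]
scene handle 481 med [432.6 175.5 170. ] p5 [426.1 155.3 136.2] p95 [455.2 191.  206.7]
scene handle 237 med [498.5 171.1 160.3] p5 [493.2 157.3 140. ] p95 [509.4 182.8 180. ]
scene handle 268 med [554.1 171.  169.8] p5 [549.8 156.1 140.2] p95 [565.8 182.  193.7]
scene bowl 1248 med [455.1 156.9  72. ] p2 [417.9 110.8  30.8] p98 [463.2 227.5 121.7]
scene bowl 256 med [507.3 187.3  84.9] p2 [486.6 161.3  44.2] p98 [524.3 203.3 123.1]
scene bowl 668 med [571.
[... 720 characters left out ...]
.4  208.9]
 [ 651.4 -202.3  193.1]
 [ 654.5 -202.   213. ]
 [ 659.6 -206.9  212.8]]
top handle 358 med [439.2 163.  143.7] p5 [427.4 141.7 135.7] p95 [460.9 199.9 210.7]
top handle 140 med [501.  170.7 179.7] p5 [495.  156.9 146.4] p95 [511.2 184.2 184.2]
top handle 150 med [556.7 168.8 193.3] p5 [551.2 155.8 146.8] p95 [567.8 182.7 198.6]
top bowl 378 med [435.4 145.1  89.3] p2 [410.7 112.7  30.4] p98 [461.1 229.2 124.4]
top bowl 347 med [500.2 155.6  82. ] p2 [472.6 134.5  30.5] p98 [523.8 206.  112.7]
top bowl 594 med [563.8 152.   97.1] p2 [527.3 123.6  30.6] p98 [604.8 214.4 120.7]
plate ((584.6680908203125, -229.449951171875), (198.72190856933594, 270.1897888183594), 89.72023010253906)
```

View pics/c1.png

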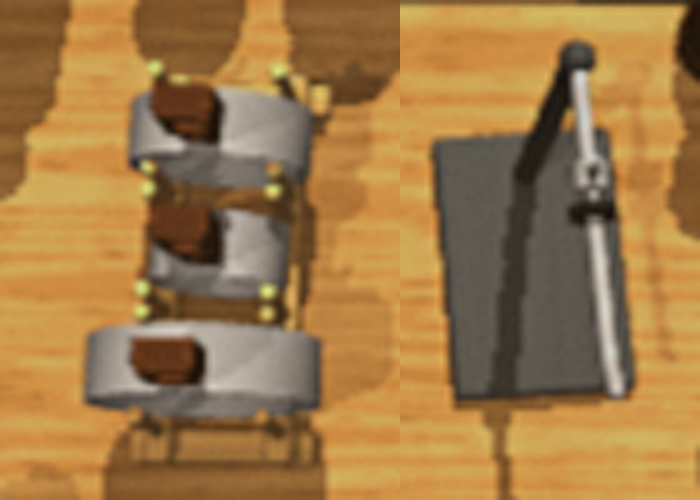

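View pics/c2.png

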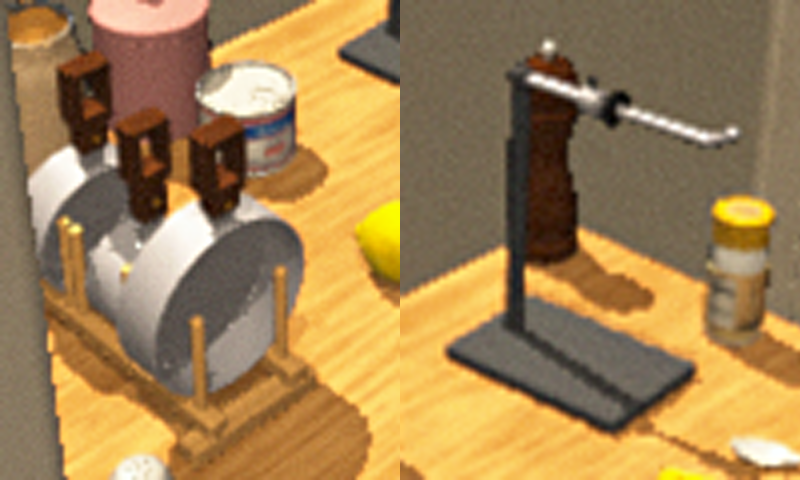

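Run:
```python
from h import *
np.set_printoptions(precision=2,suppress=True)
def ray(n,px,z):
    K,r,t=cal(n); o=-r.T@t; v=r.T@np.linalg.inv(K)@[*px,1]; return o+v*(z-o[2])/v[2]
# dowel tips z=98, top view
L=[(155,68),(150,168),(149,188),(142,288),(142,312)];Rr=[(279,72),(275,172),(274,190),(268,290),(266,312)]
for c in(L,Rr):
    w=np.array([ray('top',(160+a/5-.4,170+b/5-.4),98)[:2] for a,b in c]); print(w.tolist(),np.polyfit(w[:,0],w[:,1],1))
for n in('scene','top'):
    d=np.load(f'{n}0.npy'); C=cloud(n,d); im=cv2.imread(f'pics/{n}0.png')
    x,y,z=C[...,0],C[...,1],C[...,2]
    m=(d>0)&(z>198)&(z<222)&(y<-190)&(y>-245)&(((x>505)&(x<565))|((x>608)&(x<642))); p=C[m]
    print(n,'rod fit y(x)',np.polyfit(p[:,0],p[:,1],1),'at574',np.polyval(np.polyfit(p[:,0],p[:,1],1),574),'z',np.median(p[:,2]))
    m=(d>0)&(z>190)&(z<230)&(y<-190)&(y>-245)&(x<500)&(x>440); p=C[m]; print(' tip',np.percentile(p,[0,5,50],axis=0))
    m=(d>0)&(z>190)&(z<230)&(y<-190)&(y>-245)&(x<610)&(x>555)&(im.max(2)<70); print(' dark buffer',m.sum(),np.percentile(C[m],[5,50,95],axis=0))
    # brown handles
    br=(im[...,2]>im[...,0]*1.6)&(im.max(2)<150)
    for nm,lo,hi,zt in(('L',415,465,150),('S',485,525,130),('M',540,590,140)):
        m=(d>0)&br&(z>zt)&(z<230)&(x>lo)&(x<hi)&(y>130)&(y<215); p=C[m]
        t=p[:,2]>p[:,2].max()-8
        print(' ',nm,len(p),'min',np.percentile(p,3,axis=0),'max',np.percentile(p,97,axis=0),'top',p[t].mean(0),t.sum(),cv2.minAreaRect(p[t][:,:2].astype(np.float32)) if t.sum()>5 else '')
# top-corner triangulation seeds
print(tri((236.1,237.3),'scene',(192.2,243.1),'top'),tri((215.7,239.3),'scene',(193.7,216.5),'top'),tri((201.3,220.5),'scene',(195.3,192.8),'top'),tri((299.4,165.6),'scene',(358.6,182.6),'top'))
print([ray(n,p,z) for n,p,z in(('scene',(236.1,237.3),188),('top',(192.2,243.1),188))])
```

```text
[[602.3363308456896, 200.7390047154629], [549.1206899321587, 200.93848993039734], [538.5887543507085, 200.97797015457718], [486.46798915946624, 202.19081174206667], [474.0980258132606, 201.62586322029063]] [ -0.01 206.61]
[[600.5673191438589, 136.38010738599814], [547.4041883142686, 136.62681572234607], [537.9322305424987, 136.8143456556249], [485.84440623942777, 138.07151252228152], [474.50321205075574, 138.69021645400414]] [ -0.02 147.1 ]
scene rod fit y(x) [   0.08 -260.75] at574 -215.83863535640583 z 205.39912903674016
 tip [[ 485.97 -227.87  202.87]
 [ 487.34 -226.79  204.04]
 [ 492.53 -222.54  212.51]]
 dark buffer 36 [[ 572.67 -226.48  195.5 ]
 [ 576.24 -214.41  207.49]
 [ 598.81 -207.46  217.28]]
  L 290 min [425.47 157.62 156.58] max [442.31 183.46 207.38] top [432.56 170.57 205.36] 89 ((434.28192138671875, 169.3509063720703), (19.43107032775879, 28.6492862701416), 5.960448265075684)
  S 245 min [492.94 155.77 133.02] max [508.99 183.42 180.23] top [500.47 170.58 178.15] 80 ((502.3717041015625, 167.9183349609375), (29.7462215423584, 19.624643325805664), 87.25111389160156)
  
[... 500 characters left out ...]
25 182.75 211.96] top [433.97 170.16 209.01] 81 ((433.91497802734375, 170.09120178222656), (14.521563529968262, 27.892385482788086), 2.462589740753174)
  S 137 min [494.83 156.66 143.21] max [511.86 183.74 184.98] top [503.85 170.84 181.51] 82 ((503.62115478515625, 170.8647918701172), (28.65195655822754, 17.3614559173584), 84.99519348144531)
  M 135 min [551.02 155.71 146.12] max [567.39 182.5  199.13] top [559.18 169.6  195.57] 78 ((559.5275268554688, 169.83001708984375), (27.659006118774414, 17.631303787231445), 86.92558288574219)
[429.42 170.52 197.01] [499.67 175.99 158.82] [553.91 171.24 183.39] [ 579.14 -219.37  192.55]
[array([436.11, 161.18, 188.  ]), array([432.18, 173.36, 188.  ])]
```

>>> arm_command(steps=[0, 0, 0, 1, 0, 0, 0, 1, 0, 0, 0, 1, 0, 0, 0, 0.5, -0.396, 0, -0.983, 0, -0.396, 0, -0.983, 0, -0.396, 0, -0.983, 0, -0.396, 0, -0.983, 0, -0.396, 0, -0.983, 0, -0.396, 0, -0.983, 0], gripper=1)

```text
t: 2.65
ee_pos: [223.7, -326.8, 304.0]
orientation: [-0.006, -0.707, 0.707, 0.006]
force: [0.2, -0.5, -0.5]
width: 85.3
```

>>> arm_command(steps=[-0.396, 0, -0.983, 0, -0.396, 0, -0.983, 0, -0.396, 0, -0.983, 0, -0.396, 0, -0.983, 0, -0.396, 0, -0.983, 0, -0.396, 0, -0.983, 0, -0.396, 0, -0.983, 0, -0.396, 0, -0.983, 0, -0.396, 0, -0.983, 0, -0.396, 0, -0.983, 0])

```text
t: 3.9
ee_pos: [347.7, -33.9, 304.1]
orientation: [-0.006, -0.707, 0.707, 0.006]
force: [-0.2, 0.6, -0.0]
width: 85.4
```

>>> arm_command(steps=[-0.396, 0, -0.983, 0, -0.396, 0, -0.983, 0, -0.396, 0, -0.983, 0, -0.396, 0, -0.983, 0, -0.396, 0, -0.983, 0, -0.396, 0, -0.983, 0, -0.396, 0, -0.983, 0, 0, 0, 0, 0, 0, 0, 0, 0])

```text
t: 5.03
ee_pos: [430.8, 63.0, 310.0]
orientation: [-0.038, 0.735, -0.676, 0.034]
force: [0.5, -0.6, 0.1]
width: 85.2
```

Run:
```python
from h import *
s=readout.read_state(); print(np.round(s['qpos'],3),s['joint_velocities'],s['ee_pos'],s['force']); print(R.from_quat(s['orientation']).as_matrix().round(3))
im,d=eyes.get_image('top'); cv2.imwrite('pics/t1.png',im[...,::-1])
```

```text
[ 0.1    0.083 -0.192  1.298  0.084  3.141] [-0.00685623 -0.00913205 -0.00554342 -0.00170947 -0.00144154  0.00109064] [430.81140888  63.00549376 309.99860646] [ 0.50695452 -0.56819259  0.06243643]
[[-0.995 -0.01   0.1  ]
 [-0.101  0.084 -0.991]
 [ 0.001 -0.996 -0.084]]
```

View pics/t1.png

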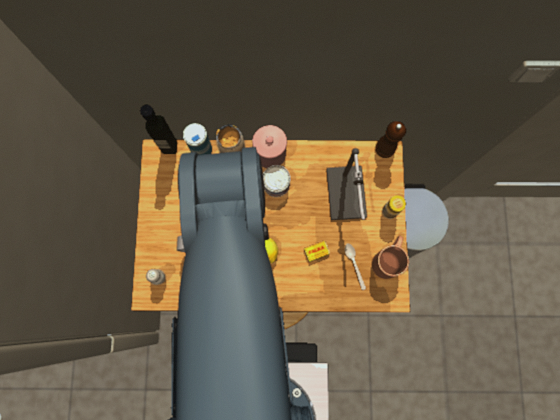

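>>> arm_command(steps=[0, 0, 0, -1, 0, 0, 0, -1, 0, 0, 0, -1, 0, 0, 0, -1])

```text
t: 5.58
ee_pos: [430.7, 62.7, 310.2]
orientation: [-0.155, 0.718, -0.659, 0.162]
force: [0.1, -0.3, 0.3]
width: 85.4
```

>>> arm_command(steps=[0, 0, 0, -1, 0, 0, 0, -1, 0, 0, 0, -1, 0, 0, 0, -1, 0, 0, 0, -1, 0, 0, 0, -1, 0, 0, 0, -1, 0, 0, 0, -1, 0, 0, 0, -1, 0, 0, 0, -1])

```text
t: 6.82
ee_pos: [430.7, 62.7, 310.3]
orientation: [-0.419, 0.582, -0.532, 0.45]
force: [0.4, 0.0, 0.1]
width: 85.4
```

>>> arm_command(steps=[0, 0, 0, -1, 0, 0, 0, -1, 0, 0, 0, -1, 0, 0, 0, -1, 0, 0, 0, -1, 0, 0, 0, -1, 0, 0, 0, -1, 0, 0, 0, -1, 0, 0, 0, -1, 0, 0, 0, -1])

```text
t: 8.07
ee_pos: [430.7, 62.7, 310.3]
orientation: [-0.604, 0.338, -0.305, 0.654]
force: [-0.1, -1.2, -0.3]
width: 85.7
```

>>> arm_command(steps=[0, 0, 0, -1, 0, 0, 0, -1, 0, 0, 0, -1, 0, 0, 0, -1, 0, 0, 0, -1, 0, 0, 0, -1, 0, 0, 0, -1, 0, 0, 0, -1, 0, 0, 0, -1, 0, 0, 0, -1])

```text
t: 9.32
ee_pos: [430.7, 62.7, 310.2]
orientation: [-0.676, 0.03, -0.021, 0.736]
force: [0.1, 0.1, -0.2]
width: 85.2
```

Run:
```python
from h import *
s=readout.read_state(); print(np.round(s['qpos'],3),s['t'],s['ee_pos']); print(R.from_quat(s['orientation']).as_matrix().round(3))
```

```text
[ 0.099  0.082 -0.192  1.297  0.084  0.171] 9.325 [430.65490878  62.69331304 310.23603166]
[[ 0.997 -0.009  0.072]
 [-0.071  0.084  0.994]
 [-0.015 -0.996  0.083]]
```

>>> arm_command(steps=[0, 0, 0, -1, 0, 0, 0, -1, 0, 0, 0, -1, 0, 0, 0, -1, 0, 0, 0, -1, 0, 0, 0, -1, 0, 0, 0, -1, 0, 0, 0, -1, 0, 0, 0, -1, 0, 0, 0, -1])

```text
t: 10.58
ee_pos: [430.7, 62.7, 310.3]
orientation: [-0.622, -0.284, 0.267, 0.679]
force: [-0.6, -0.2, 1.2]
width: 85.4
```

>>> arm_command(steps=[0, 0, 0, -1, 0, 0, 0, -1, 0, 0, 0, -1, 0, 0, 0, -1, 0, 0, 0, -1, 0, 0, 0, -1, 0, 0, 0, -1, 0, 0, 0, -1, 0, 0, 0, -1, 0, 0, 0, -1])

```text
t: 11.82
ee_pos: [430.7, 62.7, 310.3]
orientation: [0.451, 0.544, -0.505, -0.495]
force: [-0.3, 0.4, 0.0]
width: 85.7
```

>>> arm_command(steps=[0, 0, 0, -1, 0, 0, 0, -1, 0, 0, 0, -1, 0, 0, 0, -1, 0, 0, 0, -1, 0, 0, 0, -1, 0, 0, 0, -1, 0, 0, 0, -1, 0, 0, 0, -1, 0, 0, 0, -1])

```text
t: 13.08
ee_pos: [430.7, 62.7, 310.2]
orientation: [0.195, 0.703, -0.648, -0.219]
force: [-0.1, -0.4, -0.2]
width: 85.5
```

>>> arm_command(steps=[0, 0, 0, -1, 0, 0, 0, -1, 0, 0, 0, -1, 0, 0, 0, -1, 0, 0, 0, -1, 0, 0, 0, -1, 0, 0, 0, -1, 0, 0, 0, -1])

```text
t: 14.08
ee_pos: [430.6, 63.2, 310.3]
orientation: [-0.037, 0.735, -0.676, 0.034]
force: [-0.5, -0.8, -0.4]
width: 85.6
```

Run:
```python
from h import *
s=readout.read_state(); print(np.round(s['qpos'],3),s['t'],s['ee_pos']); print(R.from_quat(s['orientation']).as_matrix().round(3))
```

```text
[ 0.1    0.082 -0.192  1.297  0.084 -3.142] 14.075 [430.61094346  63.18463711 310.26840485]
[[-0.995 -0.009  0.1  ]
 [-0.1    0.083 -0.991]
 [ 0.001 -0.996 -0.084]]
```

>>> arm_command(steps=[0, 0, 1, 0, 0, 0, 1, 0, 0, 0, 1, 0, 0, 0, 1, 0])

```text
t: 14.58
ee_pos: [435.5, 14.0, 302.5]
orientation: [-0.006, 0.717, -0.697, 0.005]
force: [0.7, 0.1, -0.5]
width: 85.2
```

Run:
```python
from h import *
s=readout.read_state(); print(np.round(s['qpos'],3),s['t'],s['ee_pos']); print(R.from_quat(s['orientation']).as_matrix().round(3))
```

```text
[ 0.017  0.087 -0.205  1.281  0.029 -3.141] 14.575 [435.52578189  14.00537764 302.50717852]
[[-1.    -0.002  0.016]
 [-0.016  0.029 -0.999]
 [ 0.001 -1.    -0.029]]
```

>>> arm_command(steps=[0, 0, 1, 0, 0, 0, 1, 0])

```text
t: 14.82
ee_pos: [436.4, -10.2, 301.2]
orientation: [0.008, 0.708, -0.707, -0.009]
force: [-0.1, -0.3, -0.7]
width: 85.2
```

Run:
```python
from h import *
s=readout.read_state(); print(np.round(s['qpos'],3),s['t'],s['ee_pos']); print(R.from_quat(s['orientation']).as_matrix().round(3))
```

```text
[-2.400e-02  8.900e-02 -2.060e-01  1.278e+00  1.000e-03 -3.141e+00] 14.825 [436.39300609 -10.24251536 301.22977778]
[[-1.    -0.002 -0.025]
 [ 0.025  0.002 -1.   ]
 [ 0.002 -1.    -0.001]]
```

>>> arm_command(steps=[0.015, 0, -0.6, 1, 0.067, 0, -0.596, 1, 0.119, 0, -0.588, 1, 0.169, 0, -0.576, 1, 0.218, 0, -0.559, 1, 0.266, 0, -0.538, 1, 0.313, 0, -0.512, 1, 0.358, 0, -0.482, 1, 0.401, 0, -0.446, 1, 0.44, 0, -0.408, 1])

```text
t: 16.08
ee_pos: [436.0, 170.9, 301.7]
orientation: [0.307, 0.637, -0.636, -0.308]
force: [1.5, 0.3, -0.3]
width: 85.4
```

>>> arm_command(steps=[0, 0, 0, 1, 0, 0, 0, 1, 0, 0, 0, 1, 0, 0, 0, 1, 0, 0, 0, 1, 0, 0, 0, 1, 0, 0, 0, 1, 0, 0, 0, 1, 0, 0, 0, 1, 0, 0, 0, 1])

```text
t: 17.32
ee_pos: [436.0, 170.2, 301.7]
orientation: [-0.547, -0.447, 0.447, 0.549]
force: [0.2, -0.8, -0.4]
width: 85.7
```

>>> arm_command(steps=[0, 0, 0, 1, 0, 0, 0, 1, 0, 0, 0, 1, 0, 0, 0, 1, 0, 0, 0, 1, 0, 0, 0, 1, 0, 0, 0, 1, 0, 0, 0, 1, 0, 0, 0, 1, 0, 0, 0, 1])

```text
t: 18.58
ee_pos: [436.0, 170.3, 301.7]
orientation: [-0.685, -0.173, 0.174, 0.686]
force: [0.3, 0.2, 1.3]
width: 85.5
```

>>> arm_command(steps=[0, 0, 0, 1, 0, 0, 0, 1, 0, 0, 0, 1, 0, 0, 0, 1, 0, 0, 0, 1, 0, 0, 0, 0.9])

```text
t: 19.32
ee_pos: [436.0, 170.2, 301.7]
orientation: [-0.706, 0.007, -0.006, 0.708]
force: [-0.2, 0.4, -0.2]
width: 85.3
```

Run:
```python
from h import *
s=readout.read_state(); print(np.round(s['qpos'],3),s['t'],s['ee_pos'],s['force']); print(R.from_quat(s['orientation']).as_matrix().round(3))
```

```text
[ 0.371  0.142 -0.142  1.287  0.002  0.39 ] 19.325 [435.99530563 170.24684712 301.69633607] [-0.15275156  0.35570596 -0.23533608]
[[ 1.    -0.001  0.018]
 [-0.018  0.002  1.   ]
 [-0.001 -1.     0.002]]
```

>>> arm_command(steps=[-0.067, 0.8, 0, 0, 0, 0.8, 0, 0, 0, 0.42, 0, 0, 0, 0, 0, 0])

```text
t: 19.82
ee_pos: [433.5, 170.5, 240.6]
orientation: [-0.706, 0.006, -0.004, 0.708]
force: [-0.6, -0.3, 0.8]
width: 85.6
```

>>> arm_command(steps=[0, 0, 0, 0, 0, 0, 0, 0, 0, 0, 0, 0, 0, 0, 0, 0, 0, 0, 0, 0], gripper=-1, grip_force=70)

```text
t: 20.45
ee_pos: [433.8, 170.4, 241.6]
orientation: [-0.707, 0.006, -0.005, 0.708]
force: [-0.3, -3.7, 5.8]
width: 29.2
```

>>> arm_command(steps=[0, -0.92, 0, 0, 0, -0.92, 0, 0, 0, -0.92, 0, 0, 0, -0.92, 0, 0, 0, 0, 0, -1, -0.061, 0, -0.938, -0.12, -0.061, 0, -0.938, 0, -0.061, 0, -0.938, 0, -0.061, 0, -0.938, 0, -0.061, 0, -0.938, 0])

```text
t: 21.7
ee_pos: [435.9, 28.9, 350.8]
orientation: [-0.705, -0.029, 0.03, 0.708]
force: [-0.1, -0.5, -4.0]
width: 29.1
```

>>> arm_command(steps=[-0.061, 0, -0.938, 0, -0.061, 0, -0.938, 0, -0.061, 0, -0.938, 0, -0.061, 0, -0.938, 0, -0.061, 0, -0.938, 0, -0.061, 0, -0.938, 0, -0.061, 0, -0.938, 0, -0.061, 0, -0.938, 0, -0.061, 0, -0.938, 0])

```text
t: 22.82
ee_pos: [440.5, -224.8, 350.1]
orientation: [-0.705, -0.029, 0.03, 0.708]
force: [1.2, 0.1, -2.5]
width: 29.1
```

>>> arm_command(steps=[0, 0.97, 0, 0, 0, 0.97, 0, 0, 0, 0.97, 0, 0, 0, 0, 0, 0, 0, 0, 0, 0])

```text
t: 23.45
ee_pos: [440.8, -224.0, 264.1]
orientation: [-0.706, -0.029, 0.03, 0.707]
force: [0.5, 0.7, -2.7]
width: 29.3
```

Run:
```python
from h import *
np.set_printoptions(precision=2,suppress=True)
out=[]
s=readout.read_state(); print(np.round(s['qpos'],3),s['t'],s['ee_pos'],s['force']); print(R.from_quat(s['orientation']).as_matrix().round(3))
px={}
for n in('scene','top'):
    im,d=eyes.get_image(n); C=cloud(n,d); im=np.ascontiguousarray(im[...,::-1])
    p=s['ee_pos']-[0,0,54]; 
    o=spotter.tip_of('pan_large',n)[:2]; print(n,[(q['position'],round(q['confidence'],2)) for q in o],'expect',proj(n,p))
    px[n]=o[0]['position'] if o else None
    x,y,z=C[...,0],C[...,1],C[...,2]; br=(im[...,2]>im[...,0]*1.6)&(im.max(2)<150)
    m=(d>0)&br&(abs(x-p[0])<30)&(abs(y-p[1])<40)&(z>150)&(z<245); q=C[m]
    if len(q): print(len(q),np.percentile(q,[3,50,97],axis=0))
    c=proj(n,(475,-225,205)).astype(int); k=im[max(c[1]-50,0):c[1]+50,c[0]-40:c[0]+40]; out.append(cv2.resize(k,(400,500),interpolation=2)); print(c)
if all(v is not None for v in px.values()): print(tri(px['scene'],'scene',px['top'],'top'))
cv2.imwrite('pics/c3.png',np.hstack(out))
```

```text
[-0.47  0.2  -0.16  1.21  0.   -0.55] 23.45 [ 440.83 -224.02  264.08] [ 0.48  0.68 -2.69]
[[ 1.   -0.   -0.08]
 [ 0.08  0.    1.  ]
 [-0.   -1.    0.  ]]
scene [([338.8, 177.2], 0.78)] expect [337.32 174.31]
81 [[ 431.79 -239.49  177.8 ]
 [ 435.45 -230.91  200.92]
 [ 443.2  -212.05  230.82]]
[327 172]
top [] expect [363.66 239.04]
[363 224]
```

View pics/c3.png

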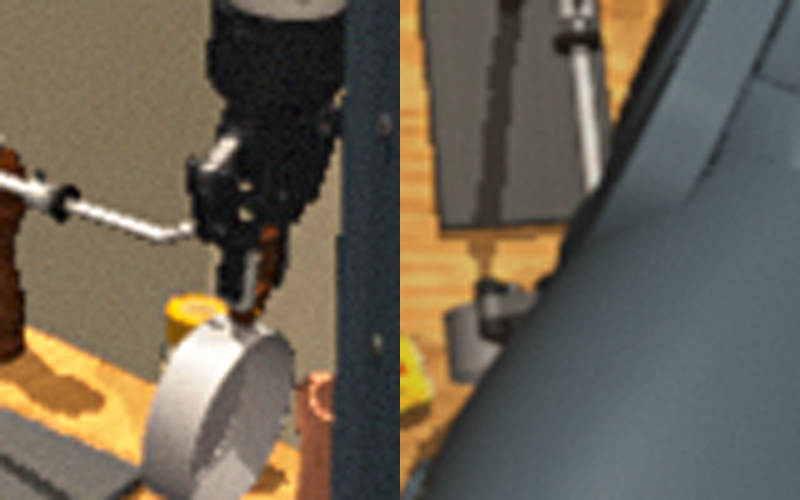

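>>> arm_command(steps=[0, 0, -0.05, 0, 0.6, 0, 0, 0, 0.6, 0, 0, 0, 0.3, 0, 0, 0])

```text
t: 24.15
ee_pos: [487.0, -221.7, 263.0]
orientation: [-0.706, -0.029, 0.03, 0.707]
force: [-1.3, -2.6, -3.5]
width: 29.0
```

>>> arm_command(steps=[0.4, 0, 0, 0, 0.4, 0, 0, 0, 0.2, 0, 0, 0, 0, 0, 0, 0])

```text
t: 24.65
ee_pos: [516.2, -219.4, 263.1]
orientation: [-0.706, -0.029, 0.029, 0.707]
force: [2.1, -3.4, -3.9]
width: 29.1
```

>>> arm_command(steps=[0, 0.2, -0.1, 0, 0.5, 0, 0, 0, 0.5, 0, 0, 0, 0, 0, 0, 0])

```text
t: 25.15
ee_pos: [546.9, -219.5, 256.8]
orientation: [-0.706, -0.029, 0.03, 0.707]
force: [-0.1, -0.0, -3.5]
width: 29.0
```

>>> arm_command(steps=[0.15, 0, 0, 0, 0.15, 0, 0, 0, 0, 0, 0, 0])

```text
t: 25.52
ee_pos: [554.6, -219.0, 257.1]
orientation: [-0.706, -0.029, 0.03, 0.707]
force: [-0.7, -0.2, -3.8]
width: 29.1
```

>>> arm_command(steps=[0.1, 0, 0, 0, 0.1, 0, 0, 0, 0, 0, 0, 0])

```text
t: 25.9
ee_pos: [560.6, -218.5, 257.1]
orientation: [-0.706, -0.029, 0.03, 0.707]
force: [0.4, 0.4, -3.2]
width: 29.5
```

>>> arm_command(steps=[0.05, 0, 0, 0, 0, 0, 0, 0])

```text
t: 26.15
ee_pos: [562.0, -218.4, 257.1]
orientation: [-0.706, -0.029, 0.03, 0.707]
force: [0.5, 0.1, -3.7]
width: 28.8
```

>>> arm_command(steps=[0.06, 0, 0, 0, 0, 0, 0, 0])

```text
t: 26.4
ee_pos: [563.8, -218.2, 257.1]
orientation: [-0.706, -0.029, 0.03, 0.707]
force: [0.4, 0.8, -3.0]
width: 29.1
```

>>> arm_command(steps=[0.05, 0, 0, 0, 0, 0, 0, 0])

```text
t: 26.65
ee_pos: [565.0, -218.1, 257.1]
orientation: [-0.706, -0.029, 0.03, 0.707]
force: [-1.8, -0.4, -1.0]
width: 29.3
```

>>> arm_command(steps=[0.05, 0, 0, 0, 0, 0, 0, 0])

```text
t: 26.9
ee_pos: [566.2, -218.0, 257.0]
orientation: [-0.706, -0.028, 0.03, 0.707]
force: [-5.4, 0.7, -0.7]
width: 29.3
```

>>> arm_command(steps=[0.015, 0, 0, 0, 0, 0, 0, 0, -0.05, 0.06, 0, 0, 0, 0.06, 0, 0, 0, 0.06, 0, 0, 0, 0, 0, 0])

```text
t: 27.65
ee_pos: [565.6, -218.0, 251.4]
orientation: [-0.706, -0.029, 0.03, 0.707]
force: [-3.4, -0.2, -4.0]
width: 29.0
```

>>> arm_command(steps=[0, 0.05, 0, 0, 0, 0, 0, 0])

```text
t: 27.9
ee_pos: [565.6, -218.1, 250.1]
orientation: [-0.706, -0.029, 0.03, 0.707]
force: [-3.4, 1.0, -2.8]
width: 29.1
```

>>> arm_command(steps=[-0.02, 0.05, 0, 0, 0, 0, 0, 0])

```text
t: 28.15
ee_pos: [565.4, -218.1, 249.0]
orientation: [-0.706, -0.029, 0.029, 0.707]
force: [-1.7, 0.6, -0.0]
width: 29.2
```

>>> arm_command(steps=[0, 0, 0, 0, 0, 0, 0, 0, 0, 0, 0, 0, 0, -0.95, 0, 0, 0, -0.95, 0, 0, 0, 0, 0, 1, -0.034, 0, 0.995, 0.15, -0.034, 0, 0.995, 0, -0.034, 0, 0.995, 0, -0.034, 0, 0.995, 0], gripper=1)

```text
t: 29.4
ee_pos: [562.8, -97.9, 306.1]
orientation: [-0.706, 0.007, -0.006, 0.708]
force: [-0.7, 0.0, -0.6]
width: 85.4
```

>>> arm_command(steps=[-0.034, 0, 0.995, 0, -0.034, 0, 0.995, 0, -0.034, 0, 0.995, 0, -0.034, 0, 0.995, 0, -0.034, 0, 0.995, 0, -0.034, 0, 0.995, 0, -0.034, 0, 0.995, 0, -0.034, 0, 0.995, 0, -0.034, 0, 0.995, 0, 0, 0, 0, 0])

```text
t: 30.65
ee_pos: [558.3, 171.7, 306.5]
orientation: [-0.706, 0.006, -0.005, 0.708]
force: [-0.2, 0.6, -0.6]
width: 85.5
```

Run:
```python
from h import *
np.set_printoptions(precision=2,suppress=True)
s=readout.read_state(); print(s['t'],s['ee_pos'],s['force']); print(R.from_quat(s['orientation']).as_matrix().round(3))
out=[]
for n,a in(('scene',(575,-218,170)),('top',(575,-218,170))):
    im,d=eyes.get_image(n); C=cloud(n,d); im=np.ascontiguousarray(im[...,::-1])
    x,y,z=C[...,0],C[...,1],C[...,2]; br=(im[...,2]>im[...,0]*1.6)&(im.max(2)<150)
    m=(d>0)&br&(abs(x-566)<30)&(abs(y+217)<40)&(z>150)&(z<245); q=C[m]
    if len(q): print(n,len(q),np.percentile(q,[3,50,97],axis=0))
    c=proj(n,a).astype(int); k=im[max(c[1]-50,0):c[1]+50,c[0]-40:c[0]+40]; out.append(cv2.resize(k,(400,500),interpolation=2))
cv2.imwrite('pics/c4.png',np.hstack(out))
```

```text
30.65 [558.28 171.69 306.53] [-0.21  0.59 -0.58]
[[ 1.   -0.    0.01]
 [-0.01  0.    1.  ]
 [-0.   -1.    0.  ]]
scene 146 [[ 554.85 -226.92  164.44]
 [ 560.37 -208.29  190.9 ]
 [ 572.83 -200.11  215.18]]
top 137 [[ 556.48 -227.04  174.82]
 [ 562.99 -212.95  215.15]
 [ 575.36 -199.52  218.57]]
```

View pics/c4.png

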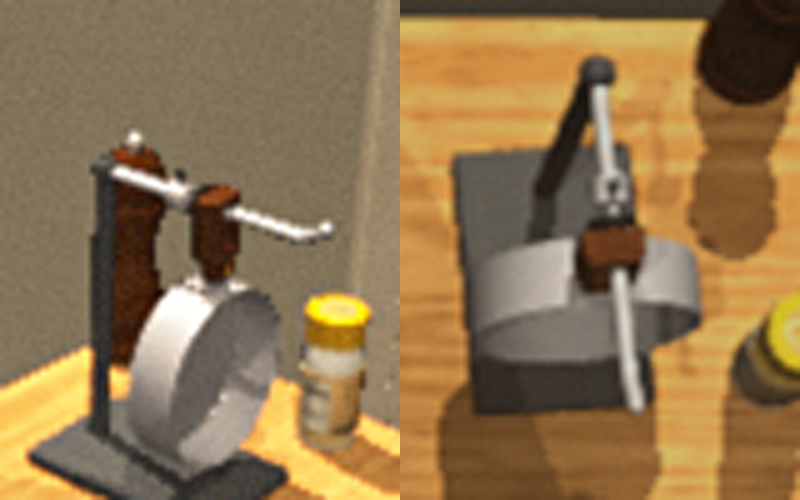

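>>> arm_command(steps=[0.02, 0.9, -0.067, 0, 0, 0.9, 0, 0, 0, 0.8, 0, 0, 0, 0, 0, 0])

```text
t: 31.25
ee_pos: [558.0, 166.9, 227.3]
orientation: [-0.707, 0.008, -0.005, 0.708]
force: [-1.0, -0.6, 1.7]
width: 85.5
```

>>> arm_command(steps=[0, 0, 0, 0, 0, 0, 0, 0, 0, 0, 0, 0, 0, 0, 0, 0, 0, 0, 0, 0], gripper=-1)

```text
t: 31.88
ee_pos: [559.1, 167.8, 229.3]
orientation: [-0.706, 0.006, -0.006, 0.708]
force: [0.9, -4.6, 5.4]
width: 29.3
```

>>> arm_command(steps=[0, -0.95, 0, 0, 0, -0.95, 0, 0, 0, -0.95, 0, 0, 0, -0.95, 0, 0, 0, 0, 0, -1, 0, 0, 0, -0.02])

```text
t: 32.62
ee_pos: [558.8, 168.1, 342.4]
orientation: [-0.706, -0.024, 0.026, 0.708]
force: [0.1, 0.6, -3.4]
width: 29.0
```

>>> arm_command(steps=[-0.368, 0, -0.918, -0.09, -0.368, 0, -0.918, 0, -0.368, 0, -0.918, 0, -0.368, 0, -0.918, 0, -0.368, 0, -0.918, 0, -0.368, 0, -0.918, 0, -0.368, 0, -0.918, 0, -0.368, 0, -0.918, 0, -0.368, 0, -0.918, 0, -0.368, 0, -0.918, 0])

```text
t: 33.88
ee_pos: [469.8, -116.0, 341.4]
orientation: [-0.705, -0.026, 0.028, 0.708]
force: [-0.4, 0.3, -2.9]
width: 28.9
```

>>> arm_command(steps=[-0.368, 0, -0.918, 0, -0.368, 0, -0.918, 0, -0.368, 0, -0.918, 0, -0.368, 0, -0.918, 0, 0, 0.9, 0, 0, 0, 0.9, 0, 0, 0, 0.8, 0, 0, 0, 0, 0, 0])

```text
t: 34.88
ee_pos: [433.9, -227.8, 262.0]
orientation: [-0.705, -0.026, 0.029, 0.708]
force: [-0.2, 0.9, -1.7]
width: 28.9
```

```bash
cat > chk.py <<'E'
from h import *
np.set_printoptions(precision=2,suppress=True)
s=readout.read_state(); print(s['t'],s['ee_pos'],s['force']); print(R.from_quat(s['orientation']).as_matrix().round(3))
p=s['ee_pos']-[0,0,54]
n='scene'
im,d=eyes.get_image(n); C=cloud(n,d); im=np.ascontiguousarray(im[...,::-1])
x,y,z=C[...,0],C[...,1],C[...,2]; br=(im[...,2]>im[...,0]*1.6)&(im.max(2)<150)
m=(d>0)&br&(abs(x-p[0])<30)&(abs(y-p[1])<40)&(z>150)&(z<245); q=C[m]
print(len(q),np.percentile(q,[3,50,97],axis=0))
E
python3 chk.py
```

```text
34.875 [ 433.92 -227.77  261.98] [-0.21  0.87 -1.68]
[[ 1.   -0.01 -0.08]
 [ 0.08  0.01  1.  ]
 [-0.01 -1.    0.01]]
97 [[ 424.28 -242.75  166.88]
 [ 428.42 -230.22  192.6 ]
 [ 438.9  -214.24  226.  ]]
```

>>> arm_command(steps=[0, -0.12, 0, 0, 0.7, 0, 0, 0, 0.7, 0, 0, 0, 0.4, 0, 0, 0, 0.4, 0, 0, 0, 0.4, 0, 0, 0, 0, 0, 0, 0])

```text
t: 35.8
ee_pos: [513.4, -222.2, 267.2]
orientation: [-0.706, -0.028, 0.029, 0.707]
force: [0.2, -0.4, -1.1]
width: 29.5
```

>>> arm_command(steps=[0.05, 0.2, 0, 0, 0.05, 0.2, 0, 0, 0, 0, 0, 0])

```text
t: 36.17
ee_pos: [515.3, -221.9, 254.7]
orientation: [-0.705, -0.027, 0.029, 0.708]
force: [0.1, 0.6, -1.6]
width: 28.8
```

>>> arm_command(steps=[0.25, 0, 0, 0, 0.25, 0, 0, 0, 0.2, 0, 0, 0, 0, 0, 0, 0])

```text
t: 36.67
ee_pos: [537.3, -220.3, 255.2]
orientation: [-0.706, -0.028, 0.029, 0.707]
force: [-0.3, -0.2, -2.0]
width: 29.0
```

Contact expected near x≈547.

>>> arm_command(steps=[0.12, 0, 0, 0, 0.12, 0, 0, 0, 0, 0, 0, 0])

```text
t: 37.05
ee_pos: [544.1, -219.8, 255.3]
orientation: [-0.706, -0.028, 0.029, 0.707]
force: [-0.7, -0.1, -2.1]
width: 29.2
```

>>> arm_command(steps=[0.06, 0, 0, 0, 0, 0, 0, 0])

```text
t: 37.3
ee_pos: [545.7, -219.7, 255.3]
orientation: [-0.706, -0.027, 0.029, 0.707]
force: [-1.5, 0.2, -1.9]
width: 29.1
```

>>> arm_command(steps=[0.05, 0, 0, 0, 0, 0, 0, 0])

```text
t: 37.55
ee_pos: [546.9, -219.5, 255.1]
orientation: [-0.706, -0.027, 0.029, 0.707]
force: [-2.1, 0.6, -2.7]
width: 28.8
```

>>> arm_command(steps=[0.03, 0, 0, 0, 0, 0, 0, 0])

```text
t: 37.8
ee_pos: [547.7, -219.5, 255.2]
orientation: [-0.706, -0.027, 0.029, 0.707]
force: [-5.5, -0.4, -3.1]
width: 29.2
```

>>> arm_command(steps=[0.025, 0, 0, 0, 0, 0, 0, 0])

```text
t: 38.05
ee_pos: [548.3, -219.4, 255.1]
orientation: [-0.706, -0.027, 0.029, 0.707]
force: [-5.9, -0.1, -2.4]
width: 29.4
```

>>> arm_command(steps=[0.025, 0, 0, 0, 0, 0, 0, 0])

```text
t: 38.3
ee_pos: [548.8, -219.3, 255.1]
orientation: [-0.706, -0.027, 0.029, 0.707]
force: [-6.9, -0.8, -1.4]
width: 29.1
```

>>> arm_command(steps=[-0.06, 0.05, 0, 0, 0, 0.05, 0, 0, 0, 0, 0, 0])

```text
t: 38.67
ee_pos: [547.9, -219.5, 252.3]
orientation: [-0.706, -0.028, 0.028, 0.707]
force: [-3.3, -0.6, -1.1]
width: 29.3
```

>>> arm_command(steps=[0, 0.03, 0, 0, 0, 0, 0, 0])

```text
t: 38.92
ee_pos: [547.9, -219.5, 251.4]
orientation: [-0.706, -0.028, 0.028, 0.707]
force: [-1.3, -0.1, -1.1]
width: 29.3
```

>>> arm_command(steps=[0, 0.03, 0, 0, 0, 0, 0, 0])

```text
t: 39.17
ee_pos: [547.9, -219.5, 250.6]
orientation: [-0.706, -0.028, 0.028, 0.707]
force: [-2.1, 0.1, -0.3]
width: 29.0
```

>>> arm_command(steps=[0, 0, 0, 0, 0, 0, 0, 0, 0, 0, 0, 0, 0, -0.95, 0, 0, 0, -0.95, 0, 0, 0, 0, 0, 1, -0.133, 0, 0.997, 0.08, -0.133, 0, 0.997, 0, -0.133, 0, 0.997, 0, -0.133, 0, 0.997, 0], gripper=1)

```text
t: 40.42
ee_pos: [533.4, -98.9, 308.0]
orientation: [-0.706, 0.006, -0.005, 0.708]
force: [0.6, -0.9, 0.3]
width: 85.3
```

>>> arm_command(steps=[-0.133, 0, 0.997, 0, -0.133, 0, 0.997, 0, -0.133, 0, 0.997, 0, -0.133, 0, 0.997, 0, -0.133, 0, 0.997, 0, -0.133, 0, 0.997, 0, -0.133, 0, 0.997, 0, -0.133, 0, 0.997, 0, -0.133, 0, 0.997, 0, 0, 0, 0, 0])

```text
t: 41.68
ee_pos: [501.4, 171.5, 308.5]
orientation: [-0.706, 0.005, -0.004, 0.708]
force: [-0.3, -0.1, 0.3]
width: 85.5
```

Run:
```python
from h import *
np.set_printoptions(precision=2,suppress=True)
s=readout.read_state(); print(s['t'],s['ee_pos'],s['force']); print(R.from_quat(s['orientation']).as_matrix().round(3))
out=[]
for n in('scene','top'):
    im,d=eyes.get_image(n); C=cloud(n,d); im=np.ascontiguousarray(im[...,::-1])
    x,y,z=C[...,0],C[...,1],C[...,2]; br=(im[...,2]>im[...,0]*1.6)&(im.max(2)<150)
    m=(d>0)&br&(x>525)&(x<590)&(abs(y+217)<40)&(z>205)&(z<245); q=C[m]
    if len(q): print(n,len(q),np.percentile(q,[3,50,97],axis=0))
    c=proj(n,(560,-218,170)).astype(int); k=im[max(c[1]-50,0):c[1]+50,c[0]-40:c[0]+40]; out.append(cv2.resize(k,(400,500),interpolation=2))
cv2.imwrite('pics/c5.png',np.hstack(out))
```

```text
41.675 [501.45 171.52 308.55] [-0.35 -0.12  0.27]
[[ 1.   -0.    0.01]
 [-0.01  0.    1.  ]
 [-0.   -1.    0.  ]]
scene 84 [[ 539.09 -228.22  206.55]
 [ 554.07 -210.63  213.55]
 [ 575.28 -201.06  216.02]]
top 209 [[ 539.43 -227.66  207.93]
 [ 556.88 -213.69  215.41]
 [ 575.5  -199.76  219.43]]
```

View pics/c5.png

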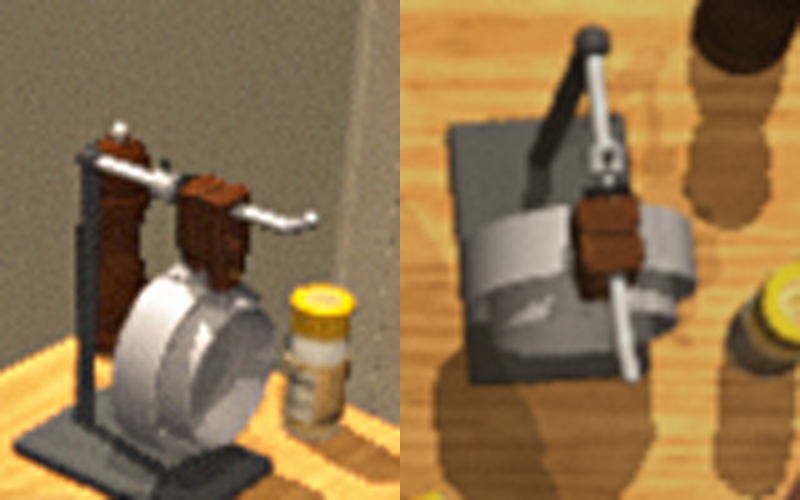

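>>> arm_command(steps=[0.05, 0.8, -0.03, 0, 0, 0.8, 0, 0, 0, 0.8, 0, 0, 0, 0.8, 0, 0, 0, 0, 0, 0])

```text
t: 42.4
ee_pos: [502.2, 168.0, 211.3]
orientation: [-0.707, 0.007, -0.004, 0.708]
force: [-1.1, 0.5, 0.1]
width: 85.8
```

>>> arm_command(steps=[0, 0, 0, 0, 0, 0, 0, 0, 0, 0, 0, 0, 0, 0, 0, 0, 0, 0, 0, 0], gripper=-1)

```text
t: 43.02
ee_pos: [503.3, 168.9, 213.2]
orientation: [-0.707, 0.005, -0.005, 0.708]
force: [-0.5, -3.4, 5.8]
width: 29.2
```

>>> arm_command(steps=[0, -0.95, 0, 0, 0, -0.95, 0, 0, 0, -0.95, 0, 0, 0, -0.95, 0, 0, 0, 0, 0, -1, 0, 0, 0, -0.05])

```text
t: 43.78
ee_pos: [503.0, 169.1, 326.4]
orientation: [-0.706, -0.026, 0.028, 0.708]
force: [0.2, 0.1, -2.1]
width: 29.1
```

>>> arm_command(steps=[-0.236, 0, -0.93, 0, -0.236, 0, -0.93, 0, -0.236, 0, -0.93, 0, -0.236, 0, -0.93, 0, -0.236, 0, -0.93, 0, -0.236, 0, -0.93, 0, -0.236, 0, -0.93, 0, -0.236, 0, -0.93, 0, -0.236, 0, -0.93, 0, -0.236, 0, -0.93, 0])

```text
t: 45.02
ee_pos: [453.4, -115.3, 325.3]
orientation: [-0.706, -0.026, 0.027, 0.708]
force: [0.2, -0.4, -1.3]
width: 29.4
```

>>> arm_command(steps=[-0.236, 0, -0.93, 0, -0.236, 0, -0.93, 0, -0.236, 0, -0.93, 0, -0.236, 0, -0.93, 0, 0, 0.8, 0, 0, 0, 0.8, 0, 0, 0, 0.4, 0, 0, 0, 0, 0, 0])

```text
t: 46.02
ee_pos: [433.8, -227.6, 265.0]
orientation: [-0.705, -0.026, 0.028, 0.708]
force: [0.3, 0.5, -1.4]
width: 28.8
```

```bash
python3 chk.py
```

```text
46.025 [ 433.76 -227.59  264.96] [ 0.27  0.47 -1.45]
[[ 1.   -0.   -0.08]
 [ 0.08  0.    1.  ]
 [-0.   -1.    0.  ]]
121 [[ 424.21 -242.19  165.42]
 [ 427.49 -228.34  195.38]
 [ 438.89 -212.11  232.03]]
```

>>> arm_command(steps=[0, 0.04, 0, 0, 0.7, 0, 0, 0, 0.7, 0, 0, 0, 0.4, 0, 0, 0, 0.4, 0, 0, 0, 0.33, 0, 0, 0, 0, 0, 0, 0])

```text
t: 46.95
ee_pos: [510.2, -222.1, 264.2]
orientation: [-0.706, -0.027, 0.028, 0.707]
force: [0.1, 0.3, -2.2]
width: 29.2
```

>>> arm_command(steps=[0, 0.18, 0, 0, 0, 0.16, 0, 0, 0, 0, 0, 0])

```text
t: 47.32
ee_pos: [509.3, -222.0, 253.6]
orientation: [-0.706, -0.026, 0.028, 0.708]
force: [1.8, -0.8, -1.5]
width: 29.0
```

>>> arm_command(steps=[0.25, 0, 0, 0, 0.2, 0, 0, 0, 0, 0, 0, 0])

```text
t: 47.7
ee_pos: [523.9, -221.0, 254.1]
orientation: [-0.706, -0.027, 0.028, 0.707]
force: [-0.4, 0.7, -1.3]
width: 29.3
```

>>> arm_command(steps=[0.1, 0, 0, 0, 0, 0, 0, 0])

```text
t: 47.95
ee_pos: [526.4, -220.8, 254.1]
orientation: [-0.706, -0.027, 0.028, 0.707]
force: [0.6, -0.4, -2.8]
width: 29.0
```

>>> arm_command(steps=[0.08, 0, 0, 0, 0, 0, 0, 0])

```text
t: 48.2
ee_pos: [528.7, -220.6, 254.1]
orientation: [-0.706, -0.027, 0.028, 0.707]
force: [0.1, 0.5, -1.9]
width: 29.2
```

>>> arm_command(steps=[0.05, 0, 0, 0, 0, 0, 0, 0])

```text
t: 48.45
ee_pos: [529.9, -220.5, 254.0]
orientation: [-0.706, -0.026, 0.028, 0.708]
force: [-1.0, -0.6, -2.5]
width: 29.1
```

>>> arm_command(steps=[0.04, 0, 0, 0, 0, 0, 0, 0])

```text
t: 48.7
ee_pos: [530.5, -220.3, 253.9]
orientation: [-0.706, -0.026, 0.028, 0.708]
force: [-5.9, 0.4, -1.4]
width: 29.3
```

>>> arm_command(steps=[0.03, 0, 0, 0, 0, 0, 0, 0])

```text
t: 48.95
ee_pos: [531.0, -220.3, 253.9]
orientation: [-0.706, -0.026, 0.028, 0.708]
force: [-7.8, -0.1, -0.1]
width: 29.0
```

>>> arm_command(steps=[0.02, 0, 0, 0, 0, 0, 0, 0])

```text
t: 49.2
ee_pos: [531.3, -220.2, 253.9]
orientation: [-0.706, -0.025, 0.029, 0.708]
force: [-8.5, -0.1, 1.3]
width: 29.1
```

>>> arm_command(steps=[-0.06, 0.05, 0, 0, 0, 0.05, 0, 0, 0, 0, 0, 0])

```text
t: 49.58
ee_pos: [530.9, -220.5, 251.0]
orientation: [-0.706, -0.026, 0.028, 0.707]
force: [-3.4, -0.8, -1.8]
width: 29.0
```

Lower about 2 mm more until the rod carries it.

>>> arm_command(steps=[-0.02, 0.04, 0, 0, 0, 0, 0, 0])

```text
t: 49.82
ee_pos: [530.6, -220.5, 249.8]
orientation: [-0.706, -0.027, 0.027, 0.708]
force: [-1.2, 0.6, -1.9]
width: 29.4
```

>>> arm_command(steps=[0, 0.03, 0, 0, 0, 0, 0, 0])

```text
t: 50.08
ee_pos: [530.5, -220.5, 249.0]
orientation: [-0.706, -0.027, 0.028, 0.707]
force: [-1.4, -1.4, -1.5]
width: 29.3
```

>>> arm_command(steps=[0, 0.03, 0, 0, 0, 0, 0, 0])

```text
t: 50.32
ee_pos: [530.4, -220.5, 248.1]
orientation: [-0.706, -0.027, 0.028, 0.707]
force: [-1.7, 0.4, -1.2]
width: 29.3
```

>>> arm_command(steps=[0, 0, 0, 0, 0, 0, 0, 0, 0, 0, 0, 0, 0, -0.95, 0, 0, 0, -0.95, 0, 0, 0, -0.95, 0, 0, -0.9, -0.5, 0, 0, -0.9, 0, 0, 0, -0.9, 0, 0, 0, 0, 0, 0, 0], gripper=1)

```text
t: 51.58
ee_pos: [448.5, -227.0, 349.4]
orientation: [-0.706, -0.026, 0.027, 0.707]
force: [-0.1, -0.0, 0.2]
width: 85.3
```

Run:
```python
from h import *
np.set_printoptions(precision=2,suppress=True)
out=[]
for n in('scene','top'):
    im,d=eyes.get_image(n); C=cloud(n,d); im=np.ascontiguousarray(im[...,::-1])
    x,y,z=C[...,0],C[...,1],C[...,2]; br=(im[...,2]>im[...,0]*1.6)&(im.max(2)<150)
    m=(d>0)&br&(x>505)&(x<590)&(abs(y+217)<40)&(z>205)&(z<245); q=C[m]
    if len(q): print(n,len(q),np.percentile(q,[3,50,97],axis=0))
    c=proj(n,(550,-218,170)).astype(int); k=im[max(c[1]-50,0):c[1]+50,c[0]-40:c[0]+40]; out.append(cv2.resize(k,(400,500),interpolation=2))
cv2.imwrite('pics/c6.png',np.hstack(out))
```

```text
scene 115 [[ 521.03 -228.91  205.59]
 [ 545.49 -210.22  213.36]
 [ 574.87 -200.65  215.61]]
top 295 [[ 522.93 -228.12  208.28]
 [ 548.35 -213.96  214.93]
 [ 574.33 -200.15  219.11]]
```

View pics/c6.png

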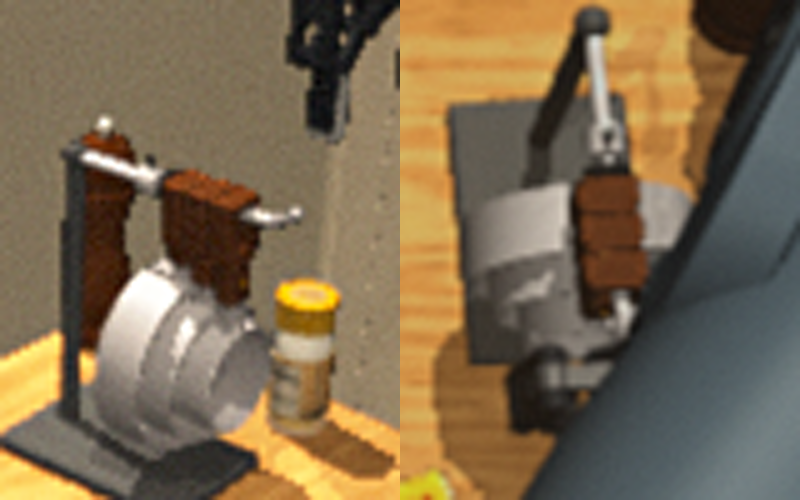

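All three hang nested on the rod, and the gripper is clear.

```bash
python3 -c "
from h import *
print(job_done(), readout.read_state()['t'])"
```

```text
the job is handed in; nothing more can be done
the job is handed in; nothing more can be done
```

The three saucepans hang nested on the hook, large, medium, small from the post, and the job was handed in at about 52 s of the 72 s allowed. No verdict was reported.

- **Push home:** I slid each pan back until the wrist force rose, then eased off, lowered it onto the rod and let go. Peak pushes were about 5.5 N (large), 7 N (medium) and 8.5 N (small). I worked out the buffer's travel from these forces, about 2 mm each time; there was no direct reading of it.
- **Final check:** The last pictures show all three handles upright against each other on the rod behind its upturned tip. The three handles together measure about 53 mm along the rod, which fits 18 mm spacing. The handle tops were level at about 216 mm up (219 in the top camera). The gripper was well clear. I did not measure the eye heights directly after release. I also did not check the bystanders one by one, though nothing pointed to contact with them.
- **What went wrong:** On the first approach the last joint hit its range limit and the tool tilted about 5 degrees. I turned it round to the opposite limit to undo the tilt, then half a turn back, which cost about 14 s; nothing was touched.
- **Disagreements:** The scene and top cameras differed by 2 to 4 mm in height. The large pan's eye brushed the rod sideways at about 3 N while being threaded, so I shifted 3 mm in y and it cleared.

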